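Pack the second iced gingerbread slab over a separator board and bar the carrier

ROBOT

A 7-joint arm with a two-finger parallel gripper is mounted at the origin on a cart in front of the work surface, level with it; the furniture and walls round the work are solid. World frame = base frame: x ahead of the robot, y to its left, z up, the work surface at z = 0. Lengths are in m, angles in rad, forces in N, time in s.
With the tool pointing down it reaches from about 0.35 to 0.9 m from the base axis. Payload 8.1 kg.
Tool frame: the origin (TCP) lies on the centre line of the jaws, within the pads' length; the fingertips stand 19 mm ahead of it and the grasp point (between the pads) is the TCP; z points along the fingers, y is the direction in which the jaws open and shut (so a half turn about z gives the same grasp; the last joint's range is limited). The gripper opens to 92 mm and grips with 3 to 60 N. Pads are 19 mm wide; open, the fingers measure 130 mm over their backs; the gripper's body (75 mm by 190 mm) begins 47 mm behind the grasp point.
Start: joints at [-1.451, 0.434, 0.025, 1.573, -0.012, 1.134, -0.075], TCP at [0.138, 0.61, 0.246] pointing down, gripper open.
Joint ranges: [-2.62, 2.62], [-0.44, 2.09], [-1.27, 1.32], [0.08, 2.57], [-1.32, 4.46], [0.12, 2], [-2.74, 2.74]. Speed limits (rad/s): [2.22, 2.22, 3.01, 3.01, 3.14, 3.14, 3.14].

INTERFACE

Orientations are given as a rotation vector (axis times angle).
In Python, from cell import monitor, imaging, workorder, outline_of gives the robot as it stands.
- The arm moves only by the tool move_arm, never from a script. Its argument "series" is a list of rows, each a list of 6 numbers: the shift along the world's x, y, z in cm, then the turn, a rotation vector about the world's x, y, z in degrees. A call has 1 to 8 rows; each row shifts and turns the commanded pose from where the row before left it; what a row does not reach is not made up. A row lasts 1/10 s, in which the tool goes at most 50 mm and 8.59 degrees, less where a joint would pass 70% of its speed; a pose out of reach is approached as far as the arm can. A call with a gripper value outside its range is refused whole. "grip" is the opening, from 0 (shut) to 1 (fully open), set as the call begins (left out, the last holds). The fingers move at their own pace and stop on an object; "force" is the grip in N (left out, the last holds). Time passes only in rows, so rows that do not move let the fingers close. It gives the time, the measured TCP pose, the force and the opening at its end, in the units of the state.
- monitor.observe(): the state, without advancing time (a new reading comes with each control period).
- imaging.get_image(name): name is "side" or "top"; returns a dict with "color" (420x560x3 uint8, red, green, blue), "fx", "fy", "cx", "cy" (pixels), "rvec" (rotation vector, rad) and "tvec" (3), from world to camera coordinates, as OpenCV has them. Camera axes: x right, y down, z forward; pixel columns grow to the right and rows downward; lengths in m; the calibration is good to about 2 mm. A picture is of the moment at which its call begins. There is no depth.
- workorder.sign_off(): hands the job in, once; it reports no verdict.
Trained networks look in the newest picture that a camera, given by its name, has taken for a name from the list of things; names that differ only in an ending like _2 or _b are one class to them, and where a whole thing is asked for, a point or a joint stands for the part that bears it (a point fixed in the world has none). Each returns a list of dicts, best first, with "p" (0 to 1); they miss things now and then, are a little off and sometimes report something else, mostly with a low value. They report only what shows in the picture. A call takes as long as a camera call. They do not tell look-alikes from the thing itself.
- outline_of(camera, thing): "mask" (420x560 bool, what is visible of it) and "rect" ([left, top, width, height] in pixels, round what is visible of it).
The state is a dict: "clock": time; "joints": joint angles; "dq": joint speeds; "joint_efforts": joint torques, N m; "position": TCP position; "ee_rot": TCP orientation; "force": force on the tool from outside, world axes, zero at the start; "ft_torque": the same for the moment, N m; "width": opening from 0.0 (shut) to 1.0 (fully open).
Only numpy, scipy, OpenCV 4.12 (cv2) and the standard library are available. Lean on these libraries where they do the work, as an engineer would, in place of code of your own. Each camera call takes 0.05 s, during which the arm holds its last target. There are 200 camera calls.

TASK

Pack the gingerbread for transport: lay the corrugated separator board flat on the iced slab that is already in the wooden carrier, then set the rectangular iced slab from the cooling rack squarely on the board, icing up and without dropping it. Then swing the carrier's steel hold-down bar over the stack until it is fully home under the keeper. Leave the round biscuit where it lies on the rack and the packed slab in its place.

Things in the scene. Friction and masses are not known exactly. Their poses are not given: they have to be found in the camera images.
- carrier: Fixed wooden carrier, 220 x 98 mm. Origin: centre of its underside, on the table; x along it from bar pivot to keeper, y across, z up. Interior 160 (x) x 70 (y) mm round the origin, floor 9 mm up. End blocks 22 mm thick, 38.5 high; corner walls 10 thick, 35.5 high; the middle 90 mm of both long sides is open to the floor for fingers. Top 8 mm of the inner faces bevelled outward.
- packed_slab: Iced gingerbread slab that lies in the carrier from the start, 148 (x) x 60 (y) x 12 (z) mm, brown with a white iced top; origin at the centre of its underside, z up through the icing. It stays where it is, as the lowest layer.
- separator_board: Brown corrugated board, stiff, 152 (x) x 64 (y) x 5 (z) mm, lying flat on a pile of smaller white cake cards (fixed, 116 x 42 x 15 mm) so that its edges overhang by 9 to 13 mm at the sides; origin at the centre of its underside. Both faces are alike. Grip it across its 64 mm width.
- loose_slab: The second iced gingerbread slab, the same as the packed one: 148 (x) x 60 (y) x 12 (z) mm, origin at the centre of its underside, white icing on top (z). It lies on the wire cooling rack. Grip it across its 60 mm width.
- cooling_rack: Wire cooling rack, fixed, 190 (x) x 184 (y) mm, its wires' tops 18 mm above the table; origin at the centre of its underside. The rectangular slab lies on one half (y about +47 or -47 mm) and the round biscuit on the other.
- round_biscuit: Round iced biscuit, 64 mm across, 11.5 mm thick, on the cooling rack; origin at the centre of its underside. To be left alone.
- hold_bar (a joint): Angle of the carrier's hold-down bar, rad: 0 = along the carrier over the stack, home against the stop under the keeper; it grows as the bar swings out to the carrier's +y side (counter-clockwise from above), up to 2.1. Flat steel bar 18 mm wide, 5 thick, underside 40.5 mm above the table, on a stiff vertical pivot; stays where left.
- bar_pivot (a point): The bar's pivot axis, at the middle of the bar's thickness: on the carrier at x = -91 mm, y = 0, z = 43 mm. The keeper stands on the other end block, at x = +91 mm. The keeper's lip reaches 52 mm above the table.
- bar_knob (a point): Middle of the black knob on the bar: upright, 22 mm across, from 45.5 to 73.5 mm above the table, 145 mm from the pivot. This point lies 60.5 mm above the table.
Things that resemble listed ones, but are neither listed nor needed, are in the scene too. What is shaped like the packed_slab but green is not meant.

How it is judged:
On the way, in this order (a step that is already met when the one before it is completed fails the run):
1. the separator board lies flat on the packed slab in the carrier, released (x of packed_slab in the frame of carrier between -0.009 and 0.009 m and y of packed_slab in the frame of carrier between -0.008 and 0.008 m and z of packed_slab in the frame of carrier between 0.0065 and 0.0115 m and angle between each of packed_slab, separator_board's own z axis and vertical below 0.04 rad and angle between the x axis of packed_slab and the x axis of carrier, either way round below 0.12 rad and x of separator_board in the frame of carrier between -0.007 and 0.007 m and y of separator_board in the frame of carrier between -0.006 and 0.006 m and z of separator_board in the frame of carrier between 0.0185 and 0.0235 m and angle between the x axis of separator_board and the x axis of carrier, either way round below 0.09 rad and contact force between the fingers and separator_board below 0.1 N), for 0.2 s.
2. the second slab lies flat on the board, icing up, released (x of packed_slab in the frame of carrier between -0.009 and 0.009 m and y of packed_slab in the frame of carrier between -0.008 and 0.008 m and z of packed_slab in the frame of carrier between 0.0065 and 0.0115 m and angle between each of packed_slab, separator_board, loose_slab's own z axis and vertical below 0.04 rad and angle between the x axis of each of packed_slab, loose_slab and the x axis of carrier, either way round below 0.12 rad and x of separator_board in the frame of carrier between -0.007 and 0.007 m and y of separator_board in the frame of carrier between -0.006 and 0.006 m and z of separator_board in the frame of carrier between 0.0185 and 0.0235 m and angle between the x axis of separator_board and the x axis of carrier, either way round below 0.09 rad and x of loose_slab in the frame of carrier between -0.009 and 0.009 m and y of loose_slab in the frame of carrier between -0.008 and 0.008 m and z of loose_slab in the frame of carrier between 0.0235 and 0.0285 m and contact force between the fingers and loose_slab below 0.1 N), for 0.2 s.
3. the hold-down bar is home under the keeper over the stack (x of loose_slab in the frame of carrier between -0.009 and 0.009 m and y of loose_slab in the frame of carrier between -0.008 and 0.008 m and z of loose_slab in the frame of carrier between 0.0235 and 0.0285 m and angle between loose_slab's own z axis and vertical below 0.04 rad and angle between the x axis of loose_slab and the x axis of carrier, either way round below 0.12 rad and value of joint hold_bar below 0.05 rad), for 0.2 s.
At the end, for the whole second after the job is handed in: In the carrier lie the packed slab, on it the board, on it the second slab: undersides 9, 21, 26 mm above the table (2.5 mm), level, centred (slabs 9 x 8 mm, 0.12 rad; board 7 x 6 mm, 0.09 rad), icing up, at rest; bar within 0.05 rad of home; round biscuit moved under 30 mm (all of step 3 and x of packed_slab in the frame of carrier between -0.009 and 0.009 m and y of packed_slab in the frame of carrier between -0.008 and 0.008 m and z of packed_slab in the frame of carrier between 0.0065 and 0.0115 m and angle between each of packed_slab, separator_board's own z axis and vertical below 0.04 rad and angle between the x axis of packed_slab and the x axis of carrier, either way round below 0.12 rad and x of separator_board in the frame of carrier between -0.007 and 0.007 m and y of separator_board in the frame of carrier between -0.006 and 0.006 m and z of separator_board in the frame of carrier between 0.0185 and 0.0235 m and angle between the x axis of separator_board and the x axis of carrier, either way round below 0.09 rad and linear speed of loose_slab below 0.02 m/s and distance of round_biscuit from where it was at the start of the episode below 0.03 m); the robot touches nothing.
It fails at once if the second slab is dropped (falls out of the fingers by more than about 2 cm) (linear speed of loose_slab above 0.6 m/s and contact force between the fingers and loose_slab below 0.1 N).
It fails at once if the round biscuit is moved by more than 3 cm (distance of round_biscuit from where it was at the start of the episode above 0.03 m).
It fails at once if the packed slab is lifted or pushed out of its place (z of packed_slab in the frame of carrier above 0.02 m or distance of packed_slab from where it was at the start of the episode above 0.02 m).
It also fails if it takes over 67 s, if anything falls off the work surface, if the arm or the gripper's body presses on something with over 40 N, if the wrist force passes 120 N, or if a joint passes its speed limit or range.

## Working session

There is one attempt and no reset: what is moved stays moved. The work goes in short steps, Python scripts to look and compute and a tool call to move; the robot and the scene stay as the last step left them, time stands still between calls to the robot, and variables do not carry over. Pictures are saved under pics/ and viewed, about 8 in all and at most 12, crops included, and the job is handed in when it is done.

Besides the shell and the picture viewer there is one more tool, called after ">>>" as name(argument=value, ...), one argument or row to a line, values as JSON. move_arm: Moves the arm, as the interface text tells. Its arguments: {"type":"object","properties":{"series":{"type":"array"},"grip":{"type":"number"},"force":{"type":"number"}},"required":["series"]}

```bash
mkdir -p pics; ls
python3 - <<'E'
from cell import monitor, imaging, outline_of
import cv2,numpy as np
print(monitor.observe())
for c in ("top","side"):
    im=imaging.get_image(c); cv2.imwrite(f"pics/{c}0.png",im["color"][:,:,::-1])
    print(c,[im[k] for k in("fx","fy","cx","cy","rvec","tvec")])
    for t in ("carrier","packed_slab","separator_board","loose_slab","cooling_rack","round_biscuit","hold_bar","bar_knob"):
        for d in outline_of(c,t)[:3]:
            r=cv2.minAreaRect(np.argwhere(d["mask"])[:,::-1].astype(np.float32))
            print(t,round(d["p"],2),d["rect"],[np.round(x,1) for x in r],d["mask"].sum())
E
```

```text
pics
{'clock': 0.0, 'joints': array([-1.45064578,  0.43520399,  0.02499178,  1.57410131, -0.01160694,
        1.13398501, -0.07507178]), 'dq': array([ 1.43583631e-05, -1.27952117e-03,  6.72361770e-04, -3.52894021e-04,
       -1.18470707e-03, -9.63598551e-04, -1.21014646e-03]), 'joint_efforts': array([-9.87514577e-04, -6.67854810e+01,  9.84061360e-01, -3.14454925e+01,
       -6.06625713e-02,  4.30568901e-02,  1.58190264e-04]), 'position': array([0.13802632, 0.60907669, 0.24495533]), 'ee_rot': array([-3.49265558e-01, -3.12208608e+00,  2.43812563e-03]), 'force': array([ 0.07973626, -0.10261204,  0.8930356 ]), 'ft_torque': array([0.02258027, 0.02545259, 0.05382342]), 'width': 0.9995972824840317}
top [449.4642919281095, 449.4642919281095, 277.99131596008704, 202.52762317490823, array([ 2.13515077, -2.15165372,  0.21036448]), array([-0.01918015,  0.57358663,  1.29091973])]
carrier 0.85 [223.0, 164.6, 91.6, 74.5] [array([269.2, 195.7]), array([79.9, 70.4]), np.float64(10.9)] 1383
packed_slab 0.74 [280.4, 173.9, 29.5, 51.1] [array([293.1, 198.9]), array([21.4, 49. ]), np.float64(10.0)] 1005

[... 1016 characters left out ...]
1.3, 88.1]), np.float64(89.1)] 1994
packed_slab 0.66 [259.2, 236.8, 61.9, 23.0] [array([290. , 248.5]), array([18.3, 58.1]), np.float64(88.2)] 942
packed_slab 0.57 [234.4, 189.2, 53.2, 30.2] [array([259.8, 205. ]), array([16.6, 53.6]), np.float64(69.0)] 696
separator_board 0.58 [219.3, 163.2, 52.0, 13.9] [array([246. , 168.3]), array([13.3, 50.3]), np.float64(86.6)] 637
loose_slab 0.89 [260.2, 316.6, 68.8, 35.2] [array([292.6, 333.4]), array([25.9, 72.1]), np.float64(82.9)] 1787
round_biscuit 0.93 [261.6, 288.5, 30.0, 25.7] [array([279., 301.]), array([22., 28.]), np.float64(90.0)] 521
hold_bar 0.61 [245.4, 192.1, 13.4, 52.8] [array([250.5, 218.6]), array([49.4,  7.4]), np.float64(84.3)] 339
```

Run:
```python
import cv2,numpy as np
a=cv2.imread("pics/top0.png")[140:280,130:430]; b=cv2.imread("pics/side0.png")[130:380,190:370]
cv2.imwrite("pics/a.png",cv2.resize(a,None,fx=2.6,fy=2.6,interpolation=cv2.INTER_CUBIC)); cv2.imwrite("pics/b.png",cv2.resize(b,None,fx=2.4,fy=2.4,interpolation=cv2.INTER_CUBIC))
```

```text
(no output)
```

View pics/a.png

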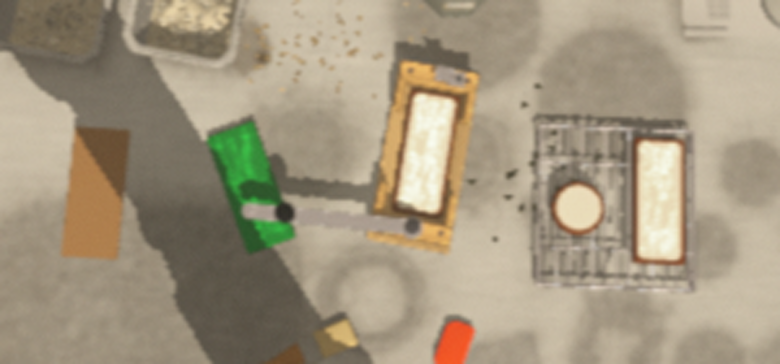

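View pics/b.png

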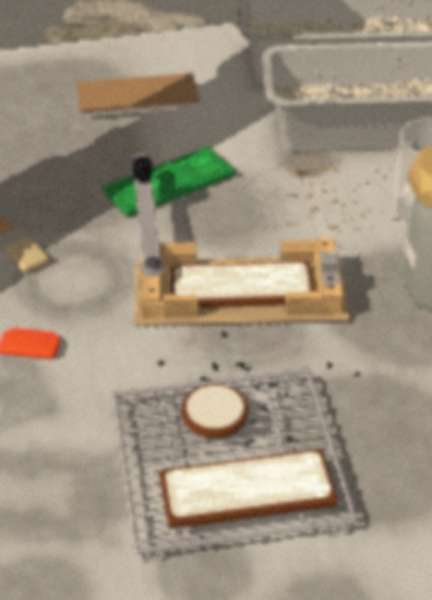

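Top view: the brown board is at about (165,214) in the full image, with the green decoy at (225,211). The carrier is at about (292,199), keeper at the top end, pivot at the bottom and bar swung left. The loose slab is at (382,217) and the round biscuit at (351,220). The side view agrees. Next I fit box models to the masks.

```bash
cat > fit.py <<'E'
import cv2,numpy as np
from scipy.optimize import minimize
from cell import imaging, outline_of
S=4
def box(x0,x1,y0,y1,z0,z1): return np.array([[x,y,z] for x in(x0,x1) for y in(y0,y1) for z in(z0,z1)])/1000.
def cbox(l,w,z0,z1): return [box(-l/2,l/2,-w/2,w/2,z0,z1)]
def rz(a): c,s=np.cos(a),np.sin(a); return np.array([[c,-s,0],[s,c,0],[0,0,1]])
def carrier(p):
    P=[box(-110,110,-49,49,0,9)]
    for s in(-1,1):
        P.append(box(*sorted((80*s,102*s)),-45,45,0,38.5))
        for t in(-1,1): P.append(box(*sorted((45*s,102*s)),*sorted((35*t,45*t)),0,35.5))
    if len(p)>3:
        for b in (box(-9,190,-9,9,40.5,45.5),box(136,154,-9,9,45.5,73.5)):
            P.append(b@rz(p[3]).T+[-.091,0,0])
    return P
def render(im,parts,p):
    K=np.array([[im["fx"],0,im["cx"]],[0,im["fy"],im["cy"]],[0,0,1]])
    m=np.zeros((420*S,560*S),np.uint8)
    for b in parts:
        w=b@rz(p[2]).T+[p[0],p[1],0]
        uv=cv2.projectPoints(w,im["rvec"],im["tvec"],K,None)[0][:,0]
        h=cv2.convexHull(((uv+.5)*S*16-8).astype(np.int32))
        cv2.fillConvexPoly(m,h,1,shift=4)
    return cv2.resize(m.astype(np.float32),(560,420),interpolation=cv2.INTER_AREA)
def back(im,u,v,z):
    R=cv2.Rodrigues(im["rvec"])[0]; d=R.T@np.array([(u-im["cx"])/im["fx"],(v-im["cy"])/im["fy"],1]); o=-R.T@im["tvec"]
    return o+d*(z-o[2])/d[2]
def fit(ims,masks,model,p0):
    def cost(p): return sum(((render(ims[c],model(p),p)-masks[c])**2).sum() for c in masks)
    d=[.012,.012,.15,.15][:len(p0)]
    best=None
    for _ in range(2):
        sim=np.vstack([p0]+[np.array(p0)+np.eye(len(p0))[i]*d[i] for i in range(len(p0))])
        r=minimize(cost,p0,method="Nelder-Mead",options=dict(initial_simplex=sim,xatol=1e-4,fatol=.1,maxiter=160)); p0=r.x; d=[x/4 for x in d]
    return r.x,r.fun
E
cat > m1.py <<'E'
from fit import *
ims={c:imaging.get_image(c) for c in("top","side")}
get=lambda c,t,i=0: outline_of(c,t)[i]["mask"].astype(np.float32)
def run(name,masks,model,z,yaw0s):
    ys,xs=np.nonzero(masks["top"]); x,y,_=back(ims["top"],xs.mean(),ys.mean(),z)
    for tag,cs in(("both",("top","side")),("top",("top",)),("side",("side",))):
        r=min((fit(ims,{c:masks[c] for c in cs},model,[x,y]+list(q)) for q in yaw0s),key=lambda r:r[1])
        print(name,tag,np.round(r[0],4),round(r[1],1),flush=True)
both=lambda t:{c:get(c,t) for c in ims}
run("board",both("separator_board"),lambda p:cbox(152,64,15,20),.018,[(0,),(-.2,),(.2,)])
run("loose",both("loose_slab"),lambda p:cbox(148,60,18,30),.025,[(0,),(-.2,),(.2,)])
run("packed",both("packed_slab"),lambda p:cbox(148,60,9,21),.02,[(0,),(-.2,),(.2,)])
m={c:np.maximum.reduce([get(c,t) for t in("carrier","packed_slab","hold_bar")]) for c in ims}
pk=both("packed_slab")["top"]; ys,xs=np.nonzero(pk); print(back(ims["top"],xs.mean(),ys.mean(),.02))
x,y,_=back(ims["top"],xs.mean(),ys.mean(),.02)
for cs in(("top","side"),("top",),("side",)):
    r=min((fit(ims,{c:m[c] for c in cs},carrier,[x,y,q,1.6]) for q in(-.2,0)),key=lambda r:r[1]); print("carrier",cs,np.round(r[0],4),round(r[1],1))
E
python3 m1.py; python3 -c "
from fit import *
im=imaging.get_image('top')
for u,v in((305,169),(288,227),(166,214),(382,217),(351,220)): print(u,v,back(im,u,v,.03).round(3))"
```

```text
board both [ 0.5475  0.3144 -0.0761] 123.6
board top [ 0.548   0.3148 -0.0662] 53.4
board side [ 0.5474  0.3114 -0.1284] 51.1
loose both [ 0.5304 -0.3409 -0.0449] 182.8
loose top [ 0.5311 -0.342  -0.0533] 61.7
loose side [ 0.5301 -0.3403 -0.0582] 113.5
packed both [ 0.5909 -0.0699 -0.1642] 1814.1
packed top [ 0.5906 -0.07   -0.1695] 34.7
packed side [ 0.5532  0.125  -2.753 ] 242.4
[ 0.58927153 -0.06974735  0.02      ]
carrier ('top', 'side') [ 0.5895 -0.0674 -0.1873  1.6478] 1874.7
carrier ('top',) [ 0.5906 -0.0681 -0.1863  1.6531] 146.2
carrier ('side',) [ 0.5893 -0.0666 -0.1942  1.6603] 1711.3
305 169 [ 0.681 -0.108  0.03 ]
288 227 [ 0.502 -0.053  0.03 ]
166 214 [0.544 0.312 0.03 ]
382 217 [ 0.531 -0.338  0.03 ]
351 220 [ 0.522 -0.244  0.03 ]
```

>>> move_arm(
  series=[
    [3.15,-2.27,0,0,0,1],
    [3.15,-2.27,0,0,0,1],
    [3.15,-2.27,0,0,0,1],
    [3.15,-2.27,0,0,0,1],
    [3.15,-2.27,0,0,0,1],
    [3.15,-2.27,0,0,0,1],
    [3.15,-2.27,0,0,0,1],
    [3.15,-2.27,0,0,0,1],
  ],
  grip=1,
)

```text
clock: 2.55
position: [0.3913, 0.4269, 0.2459]
ee_rot: [0.129, 3.139, 0.001]
force: [1.1, 0.5, 0.1]
width: 1.0
```

>>> move_arm(
  series=[
    [3.15,-2.27,-2,0,0,0.5],
    [3.15,-2.27,-2,0,0,0],
    [3.15,-2.27,-2,0,0,0],
    [3.15,-2.27,-2,0,0,0],
    [3.15,-2.27,-2,0,0,0],
    [0,0,0,0,0,0],
    [0,0,0,0,0,0],
    [0,0,0,0,0,0],
  ],
)

```text
clock: 3.35
position: [0.5469, 0.3157, 0.1461]
ee_rot: [-0.115, -3.139, -0.002]
force: [-0.2, 1.3, 0.3]
width: 1.004
```

>>> move_arm(
  series=[
    [0.1,-0.15,-2.5,0,0,0],
    [0,0,-2.5,0,0,0],
    [0,0,-2.5,0,0,0],
    [0,0,-2,0,0,0],
    [0,0,-1.3,0,0,0],
    [0,0,-0.9,0,0,0],
    [0,0,0,0,0,0],
  ],
)

```text
clock: 4.05
position: [0.5479, 0.3134, 0.0282]
ee_rot: [-0.115, -3.139, 0.0]
force: [0.4, 0.4, -0.7]
width: 0.997
```

>>> move_arm(
  series=[
    [0,0,0,0,0,0],
    [0,0,0,0,0,0],
    [0,0,0,0,0,0],
    [0,0,0,0,0,0],
    [0,0,0,0,0,0],
    [0,0,0,0,0,0],
    [0,0,0,0,0,0],
    [0,0,0,0,0,0],
  ],
  grip=0.3,
  force=15,
)

```text
clock: 4.85
position: [0.549, 0.3131, 0.0293]
ee_rot: [0.117, 3.139, 0.001]
force: [-0.6, -1.4, 4.9]
width: 0.693
```

>>> move_arm(
  series=[
    [0,0,0.7,0,0,0],
    [0,0,1.5,0,0,0],
    [0,0,2.5,0,0,0],
    [0,0,2.5,0,0,0],
    [0,0,2.5,0,0,0],
    [0,0,2,0,0,0],
    [0,0,1,0,0,0],
    [0,0,0,0,0,0],
  ],
)

```text
clock: 5.65
position: [0.5494, 0.3134, 0.1577]
ee_rot: [0.117, 3.137, 0.003]
force: [0.3, 0.1, -0.7]
width: 0.698
```

>>> move_arm(
  series=[
    [0.2,-1.6,0,0,0,-0.4],
    [0.4,-3.5,0,0,0,-1],
    [0.4,-3.5,0,0,0,-1],
    [0.4,-3.5,0,0,0,-1],
    [0.4,-3.5,0,0,0,-1],
    [0.4,-3.5,0,0,0,-1],
    [0.4,-3.5,0,0,0,-1],
    [0.4,-3.5,0,0,0,0],
  ],
)

```text
clock: 6.45
position: [0.5774, 0.0489, 0.1544]
ee_rot: [-0.295, -3.125, 0.002]
force: [0.6, -0.1, -0.1]
width: 0.692
```

>>> move_arm(
  series=[
    [0.4,-3.5,0,0,0,0],
    [0.4,-3.5,0,0,0,0],
    [0.3,-3,0,0,0,0],
    [0.2,-2,0,0,0,0],
    [0,0,0,0,0,0],
    [0,0,0,0,0,0],
    [0,0,0,0,0,0],
  ],
)

```text
clock: 7.15
position: [0.5909, -0.0672, 0.155]
ee_rot: [-0.291, -3.127, -0.001]
force: [0.6, -0.1, -0.4]
width: 0.693
```

```bash
cat > held.py <<'E'
# fit the held thing: args name l w h zunder
import sys
from fit import *
from cell import monitor
name,l,w,h,dz=sys.argv[1],*map(float,sys.argv[2:6])
ims={c:imaging.get_image(c) for c in("top","side")}
s=[monitor.observe() for _ in range(1)][0]; p=s["position"]; print(p,s["ee_rot"],s["width"],s["force"])
z=p[2]*1000+dz
for c in ims:
    cv2.imwrite(f"pics/{name}_{c}.png",ims[c]["color"][:,:,::-1])
    for d in outline_of(c,name)[:2]:
        m=d["mask"].astype(np.float32)
        r=min((fit({c:ims[c]},{c:m},lambda q:cbox(l,w,z,z+h),[p[0],p[1],y]) for y in(-.187,)),key=lambda r:r[1])
        print(c,round(d["p"],2),d["rect"],m.sum(),np.round(r[0],4),round(r[1],1))
a=ims["top"]["color"][150:250,230:350]; b=ims["side"]["color"][150:280,200:360]
v=np.hstack([cv2.resize(a,(390,325)),cv2.resize(b,(400,325))])[:,:,::-1]; cv2.imwrite(f"pics/{name}_held.png",v)
E
python3 held.py separator_board 152 64 5 -13
```

```text
[ 0.59133604 -0.0668527   0.15536961] [-2.89551719e-01 -3.12746865e+00 -7.59435849e-04] 0.6938885744682342 [ 0.46379557 -0.1395215  -0.36675816]
side 0.78 [254.2, 200.2, 69.3, 16.9] 695.0 [ 0.5884 -0.0692 -0.1783] 467.4
```

View pics/separator_board_held.png

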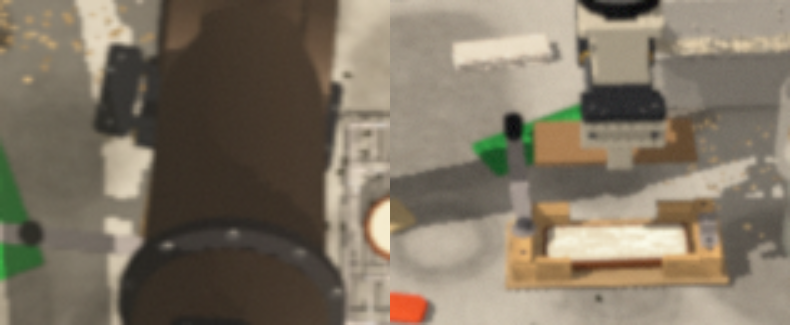

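>>> move_arm(
  series=[
    [0,0,-2.5,0,0,0],
    [0,0,-2.5,0,0,0],
    [0,0,-2.5,0,0,0],
    [0,0,-1.5,0,0,0],
    [0,0,-1,0,0,0],
    [0,0,-0.6,0,0,0],
    [0,0,-0.6,0,0,0],
    [0,0,0,0,0,0],
  ],
)

```text
clock: 8.15
position: [0.5916, -0.0679, 0.0435]
ee_rot: [-0.292, -3.128, -0.0]
force: [-0.8, 0.3, -0.6]
width: 0.696
```

>>> move_arm(
  series=[
    [0,0,-0.3,0,0,0],
    [0,0,-0.2,0,0,0],
    [0,0,-0.2,0,0,0],
    [0,0,0,0,0,0],
    [0,0,0,0,0,0],
  ],
)

```text
clock: 8.65
position: [0.5925, -0.0683, 0.0395]
ee_rot: [0.293, 3.125, 0.001]
force: [-6.6, 1.7, 25.6]
width: 0.698
```

>>> move_arm(
  series=[
    [0,0,0.5,0,0,0],
    [0,0,0,0,0,0],
    [0,0,0,0,0,0],
  ],
)

```text
clock: 8.95
position: [0.5918, -0.068, 0.0419]
ee_rot: [0.292, 3.127, 0.0]
force: [-0.1, -0.8, -0.1]
width: 0.692
```

Run:
```python
from fit import *
from cell import monitor
s=monitor.observe(); print(s["position"],s["force"],s["ft_torque"])
im=imaging.get_image("side")["color"][170:280,225:350]
cv2.imwrite("pics/c1.png",cv2.resize(im,None,fx=6,fy=5.4,interpolation=cv2.INTER_CUBIC)[:,:,::-1])
```

```text
[ 0.59179824 -0.06800908  0.041857  ] [-0.06645345 -0.79647812 -0.09895312] [ 0.00476022 -0.01395219  0.01667507]
```

View pics/c1.png

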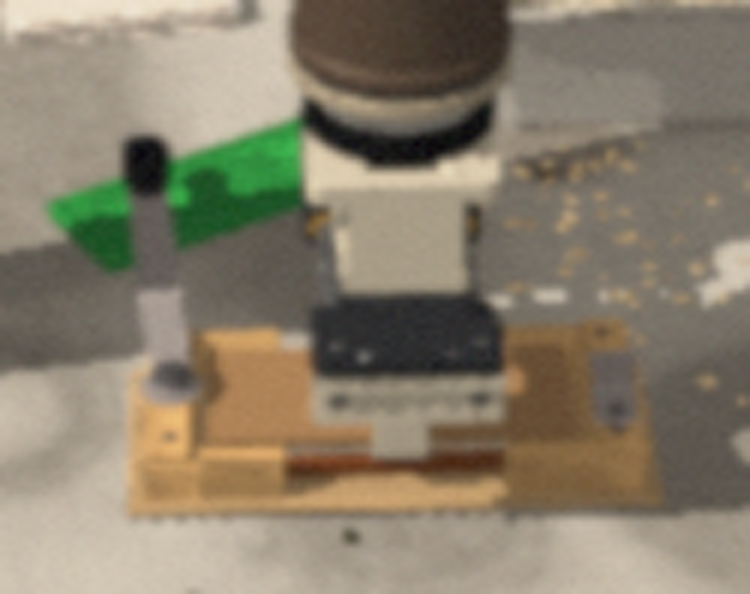

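>>> move_arm(
  series=[
    [-0.1,-0.13,0,0,0,0],
    [0,0,0,0,0,0],
    [0,0,-0.2,0,0,0],
    [0,0,-0.1,0,0,0],
    [0,0,-0.1,0,0,0],
    [0,0,0,0,0,0],
    [0,0,0,0,0,0],
  ],
)

```text
clock: 9.7
position: [0.5906, -0.0694, 0.0376]
ee_rot: [-0.292, -3.128, -0.0]
force: [0.1, -0.3, -0.1]
width: 0.69
```

```bash
python3 -c "
from cell import monitor
s=monitor.observe(); print(s['position'],s['force'],s['ft_torque'],s['width'])"
```

```text
[ 0.59056278 -0.06936532  0.03764989] [ 0.06200131 -0.28681653 -0.05705822] [-0.08897982  0.05840265  0.01891053] 0.6902546221191717
```

Free now; it went past the earlier contact height without touching. Continuing down.

>>> move_arm(
  series=[
    [0,0,-0.15,0,0,0],
    [0,0,-0.1,0,0,0],
    [0,0,0,0,0,0],
    [0,0,0,0,0,0],
  ],
)

```text
clock: 10.1
position: [0.5907, -0.0693, 0.0353]
ee_rot: [0.292, 3.128, 0.0]
force: [0.2, -0.2, 0.8]
width: 0.693
```

```bash
python3 -c "
from cell import monitor
s=monitor.observe(); print(s['position'],s['force'],s['ft_torque'],s['width'])"
```

```text
[ 0.59069564 -0.06934267  0.0352995 ] [ 0.21871798 -0.1558592   0.7895166 ] [-0.10074008  0.08731041  0.0267251 ] 0.6932794932471192
```

>>> move_arm(
  series=[
    [0,0,-0.1,0,0,0],
    [0,0,0,0,0,0],
    [0,0,0,0,0,0],
  ],
)

```text
clock: 10.4
position: [0.5907, -0.0693, 0.0351]
ee_rot: [0.292, 3.128, 0.0]
force: [-2.9, 0.1, 10.8]
width: 0.696
```

>>> move_arm(
  series=[
    [0,0,0,0,0,0],
    [0,0,0,0,0,0],
    [0,0,0,0,0,0],
    [0,0,0,0,0,0],
    [0,0,0,0,0,0],
    [0,0,0,0,0,0],
  ],
  grip=0.88,
)

```text
clock: 11.0
position: [0.5906, -0.0693, 0.0341]
ee_rot: [-0.292, -3.128, -0.0]
force: [0.1, -0.3, 0.5]
width: 0.881
```

>>> move_arm(
  series=[
    [0,0,1,0,0,0],
    [0,0,2,0,0,0],
    [0,0,3,0,0,0],
    [0,0,3,0,0,0],
    [0,0,3,0,0,0],
    [-0.5,-2.5,0,0,0,1],
    [-0.7,-3.4,0,0,0,2],
    [-0.7,-3.4,0,0,0,2],
  ],
)

```text
clock: 11.8
position: [0.5717, -0.1629, 0.1554]
ee_rot: [0.151, 3.137, -0.0]
force: [0.2, -0.4, -0.3]
width: 0.877
```

>>> move_arm(
  series=[
    [-0.7,-3.4,0,0,0,2],
    [-0.7,-3.4,0,0,0,1],
    [-0.7,-3.4,0,0,0,0],
    [-0.7,-3.2,0,0,0,0],
    [-0.7,-2.5,0,0,0,0],
    [0,0,0,0,0,0],
    [0,0,0,0,0,0],
  ],
)

```text
clock: 12.5
position: [0.5363, -0.3218, 0.1547]
ee_rot: [0.076, 3.14, 0.0]
force: [0.2, 1.8, 0.2]
width: 0.88
```

```bash
cat > look.py <<'E'
import sys
from fit import *
from cell import monitor
s=monitor.observe(); print(s["position"],s["ee_rot"],s["width"])
ims={c:imaging.get_image(c) for c in("top","side")}
for t,l,w,z,h,p in(("separator_board",152,64,21,5,(.59,-.068,-.187)),("loose_slab",148,60,18,12,(.5305,-.341,-.05))):
    for c in ims:
        for d in outline_of(c,t)[:2]:
            m=d["mask"].astype(np.float32); r=fit({c:ims[c]},{c:m},lambda q:cbox(l,w,z,z+h),list(p)); print(t,c,round(d["p"],2),d["rect"],np.round(r[0],4),round(r[1],1))
m={c:np.maximum.reduce([outline_of(c,t)[0]["mask"] for t in("carrier","separator_board","hold_bar") if outline_of(c,t)]).astype(np.float32) for c in ims}
for c in m:
    r=fit({c:ims[c]},{c:m[c]},carrier,[.59,-.068,-.187,1.65]); print("carrier",c,np.round(r[0],4),round(r[1],1))
a=ims["top"]["color"][150:250,240:400]; b=ims["side"]["color"][180:360,220:370]
cv2.imwrite(f"pics/{sys.argv[1]}.png",np.hstack([cv2.resize(a,(400,250)),cv2.resize(b,(375,450))[:250] ] if 0 else [cv2.resize(a,(400,420),interpolation=2),cv2.resize(b,(390,420),interpolation=2)])[:,:,::-1])
E
python3 look.py l1
```

```text
[ 0.53633525 -0.32182149  0.15474628] [7.56027523e-02 3.14036436e+00 6.26374672e-05] 0.8801247366619427
separator_board top 0.97 [280.8, 172.9, 27.3, 48.8] [ 0.5893 -0.0679 -0.182 ] 30.5
separator_board top 0.58 [372.3, 196.6, 18.7, 44.9] [ 0.6061 -0.0749 -0.0203] 1530.6
separator_board side 0.52 [260.1, 238.6, 64.0, 16.6] [ 0.5888 -0.0644 -0.1299] 863.8
loose_slab top 0.66 [372.2, 196.1, 18.6, 46.0] [ 0.5241 -0.3406 -0.0463] 464.4
loose_slab side 0.94 [257.1, 317.6, 71.6, 36.0] [ 0.5298 -0.3415 -0.0703] 105.6
carrier top [ 0.5902 -0.0683 -0.1907  1.6543] 94.2
carrier side [ 0.5896 -0.066  -0.1842  1.644 ] 1393.7
```

View pics/l1.png

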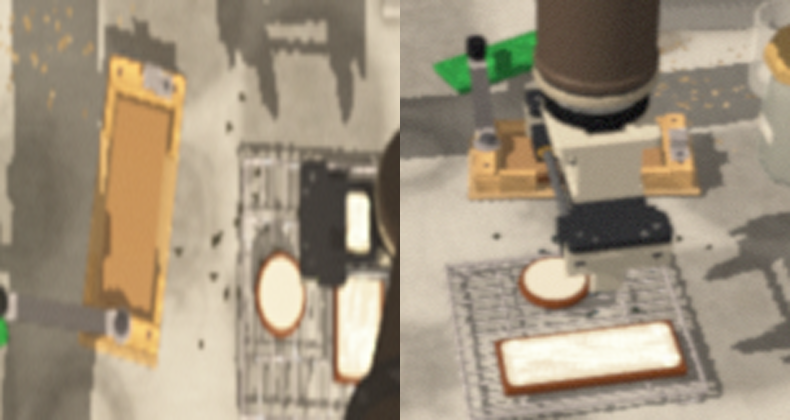

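>>> move_arm(
  series=[
    [-0.55,-1.95,0,0,0,-0.2],
    [0,0,-2.5,0,0,0],
    [0,0,-2.5,0,0,0],
    [0,0,-2.5,0,0,0],
    [0,0,-0.5,0,0,0],
    [0,0,0,0,0,0],
  ],
  grip=0.82,
)

```text
clock: 14.0
position: [0.5307, -0.3406, 0.0737]
ee_rot: [-0.079, -3.139, -0.001]
force: [0.4, 0.2, 1.3]
width: 0.823
```

Run:
```python
from fit import *
from cell import monitor
s=monitor.observe(); print(s["position"],s["ee_rot"],s["width"])
im=imaging.get_image("side"); K=np.array([[im["fx"],0,im["cx"]],[0,im["fy"],im["cy"]],[0,0,1]])
p=s["position"]-[0,0,.019]
print(cv2.projectPoints(p,im["rvec"],im["tvec"],K,None)[0].ravel())
v=im["color"][230:370,230:370]
cv2.imwrite("pics/c2.png",cv2.resize(v,None,fx=4.2,fy=4.2,interpolation=2)[:,:,::-1])
```

```text
[ 0.53069253 -0.34064696  0.07370909] [-7.87081316e-02 -3.13908212e+00 -1.14247543e-03] 0.8231457058102861
[292.52834999 322.9870088 ]
```

View pics/c2.png

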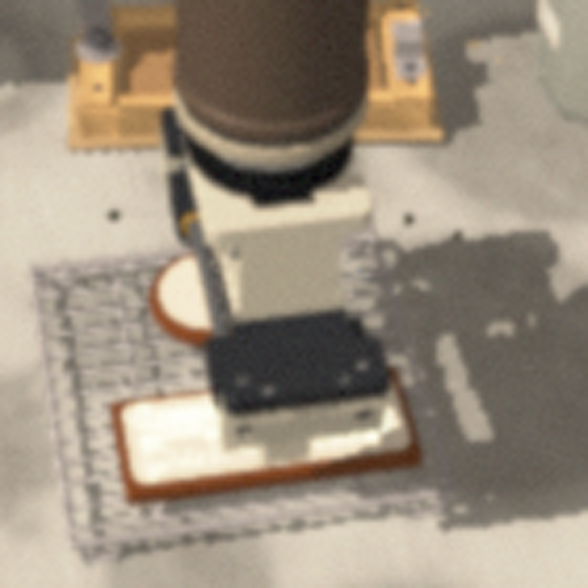

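The jaws stand over the slab, aligned with it, and the biscuit is clear of the far finger. Descending.

>>> move_arm(
  series=[
    [0,0,-1.5,0,0,0],
    [0,0,-1,0,0,0],
    [0,0,-0.5,0,0,0],
    [0,0,-0.3,0,0,0],
    [0,0,0,0,0,0],
    [0,0,0,0,0,0],
  ],
)

```text
clock: 14.65
position: [0.5313, -0.3409, 0.0414]
ee_rot: [0.079, 3.14, -0.0]
force: [-0.0, 0.1, 0.7]
width: 0.821
```

>>> move_arm(
  series=[
    [0,0,0,0,0,0],
    [0,0,0,0,0,0],
    [0,0,0,0,0,0],
    [0,0,0,0,0,0],
    [0,0,0,0,0,0],
    [0,0,0,0,0,0],
  ],
  grip=0.3,
  force=20,
)

```text
clock: 15.25
position: [0.5313, -0.341, 0.0415]
ee_rot: [0.079, 3.14, -0.0]
force: [0.0, -0.0, 4.2]
width: 0.65
```

>>> move_arm(
  series=[
    [0,0,0.5,0,0,0],
    [0,0,1,0,0,0],
    [0,0,2,0,0,0],
    [0,0,2,0,0,0],
    [0,0,2,0,0,0],
    [0,0,2,0,0,0],
    [0,0,1,0,0,0],
    [0,0,0,0,0,0],
  ],
)

```text
clock: 16.05
position: [0.5319, -0.3413, 0.148]
ee_rot: [0.079, 3.138, -0.002]
force: [0.2, -0.3, -0.9]
width: 0.649
```

>>> move_arm(
  series=[
    [0.3,1.2,0,0,0,-0.5],
    [0.6,2.7,0,0,0,-1.2],
    [0.6,2.7,0,0,0,-1.2],
    [0.6,2.7,0,0,0,-1.2],
    [0.6,2.7,0,0,0,-1.2],
    [0.6,2.7,0,0,0,-1.2],
    [0.6,2.7,0,0,0,-1.2],
    [0.6,2.7,0,0,0,0],
  ],
)

```text
clock: 16.85
position: [0.5755, -0.1373, 0.1448]
ee_rot: [-0.29, -3.126, -0.001]
force: [-0.0, 1.1, -0.7]
width: 0.65
```

>>> move_arm(
  series=[
    [0.6,2.7,0,0,0,0],
    [0.6,2.4,0,0,0,0],
    [0.24,1.4,0,0,0,0],
    [0,0.57,0,0,0,0],
    [0,0,0,0,0,0],
    [0,0,0,0,0,0],
    [0,0,0,0,0,0],
  ],
)

```text
clock: 17.55
position: [0.5902, -0.0708, 0.1462]
ee_rot: [-0.293, -3.128, 0.001]
force: [0.7, -0.3, -0.8]
width: 0.651
```

```bash
python3 held.py loose_slab 148 60 12 -23.5
```

```text
[ 0.59036448 -0.0704023   0.14629742] [ 2.92106381e-01  3.12786540e+00 -6.11722026e-04] 0.6490853511804884 [ 0.61834066  0.82254246 -0.58578692]
side 0.92 [260.8, 203.3, 58.5, 22.3] 740.0 [ 0.5899 -0.0722 -0.2233] 474.3
```

View pics/loose_slab_held.png

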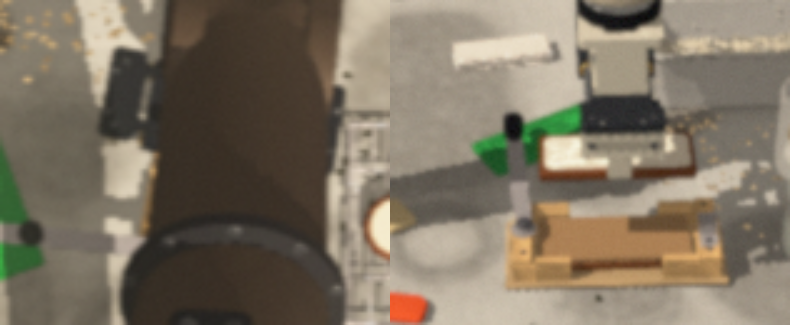

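The slab is held level and centred over the carrier, and the board lies flat inside. Lowering.

>>> move_arm(
  series=[
    [0,0.13,-2.5,0,0,0],
    [0,0,-2.5,0,0,0],
    [0,0,-1.5,0,0,0],
    [0,0,-1.2,0,0,0],
    [0,0,-0.8,0,0,0],
    [0,0,-0.5,0,0,0],
    [0,0,0,0,0,0],
    [0,0,0,0,0,0],
  ],
)

```text
clock: 18.55
position: [0.5909, -0.0679, 0.0567]
ee_rot: [0.289, 3.127, 0.0]
force: [-0.2, -0.1, -2.0]
width: 0.651
```

>>> move_arm(
  series=[
    [0,0,-0.2,0,0,0],
    [0,0,-0.15,0,0,0],
    [0,0,0,0,0,0],
    [0,0,0,0,0,0],
    [0,0,0,0,0,0],
  ],
)

```text
clock: 19.05
position: [0.5905, -0.0678, 0.0528]
ee_rot: [0.289, 3.128, 0.0]
force: [0.2, 0.7, -1.4]
width: 0.647
```

>>> move_arm(
  series=[
    [0,0,-0.15,0,0,0],
    [0,0,-0.1,0,0,0],
    [0,0,0,0,0,0],
    [0,0,0,0,0,0],
  ],
)

```text
clock: 19.45
position: [0.5905, -0.0679, 0.0502]
ee_rot: [-0.289, -3.128, -0.0]
force: [0.6, -0.3, -0.1]
width: 0.653
```

>>> move_arm(
  series=[
    [0,0,-0.1,0,0,0],
    [0,0,0,0,0,0],
    [0,0,0,0,0,0],
  ],
)

```text
clock: 19.75
position: [0.5907, -0.0679, 0.0495]
ee_rot: [0.289, 3.128, 0.0]
force: [-1.0, 0.5, 3.8]
width: 0.652
```

>>> move_arm(
  series=[
    [0,0,0,0,0,0],
    [0,0,0,0,0,0],
    [0,0,0,0,0,0],
    [0,0,0,0,0,0],
    [0,0,0,0,0,0],
    [0,0,0,0,0,0],
  ],
  grip=0.85,
)

```text
clock: 20.35
position: [0.5905, -0.0678, 0.0492]
ee_rot: [-0.289, -3.128, -0.0]
force: [0.4, 0.2, 0.4]
width: 0.848
```

>>> move_arm(
  series=[
    [0,0,1,0,0,0],
    [0,0,2,0,0,0],
    [0,0,2.5,0,0,0],
    [0,0,2.5,0,0,0],
    [0,0,2,0,0,0],
    [-0.6,1.3,0,0,0,7],
    [-0.6,1.3,0,0,0,7],
    [-0.6,1.3,0,0,0,7],
  ],
)

```text
clock: 21.15
position: [0.5725, -0.0285, 0.1503]
ee_rot: [-0.293, 3.127, -0.0]
force: [-0.4, -0.1, 0.1]
width: 0.852
```

>>> move_arm(
  series=[
    [-0.6,1.3,0,0,0,7],
    [-0.6,1.3,0,0,0,7],
    [-0.6,1.3,0,0,0,7],
    [-0.6,1.3,0,0,0,7],
    [-0.6,1.3,0,0,0,7],
    [-0.6,1.3,0,0,0,7],
    [-0.6,1.3,0,0,0,7],
    [-0.6,1.3,0,0,0,7],
  ],
)

```text
clock: 21.95
position: [0.5244, 0.0755, 0.1501]
ee_rot: [-1.727, 2.624, -0.001]
force: [0.2, 0.2, 0.7]
width: 0.852
```

>>> move_arm(
  series=[
    [-0.6,1.3,0,0,0,7],
    [-0.3,0.5,0,0,0,7],
    [0,0,0,0,0,3],
    [0,0,0,0,0,0],
    [0,0,0,0,0,0],
  ],
)

```text
clock: 22.45
position: [0.5157, 0.0928, 0.1497]
ee_rot: [-2.088, 2.347, -0.001]
force: [-0.3, -0.1, 0.4]
width: 0.851
```

```bash
sed -i 's/("separator_board",152,64,21,5,(.59,-.068,-.187)),("loose_slab",148,60,18,12,(.5305,-.341,-.05))/("loose_slab",148,60,26,12,(.59,-.068,-.187)),/; s/"carrier","separator_board"/"carrier","loose_slab"/; s/150:250,240:400/150:250,200:360/' look.py; python3 look.py l2
```

```text
[0.51572264 0.09283903 0.14971818] [-2.08753297e+00  2.34733770e+00 -8.26728643e-04] 0.8512365749837821
loose_slab top 0.93 [277.9, 172.7, 28.9, 50.0] [ 0.5911 -0.0674 -0.182 ] 21.9
loose_slab side 0.91 [260.0, 233.8, 58.8, 19.8] [ 0.5908 -0.0678 -0.1805] 111.7
carrier top [ 0.589  -0.0684 -0.187   1.5831] 449.4
carrier side [ 0.5903 -0.065  -0.1843  1.6535] 483.3
```

View pics/l2.png

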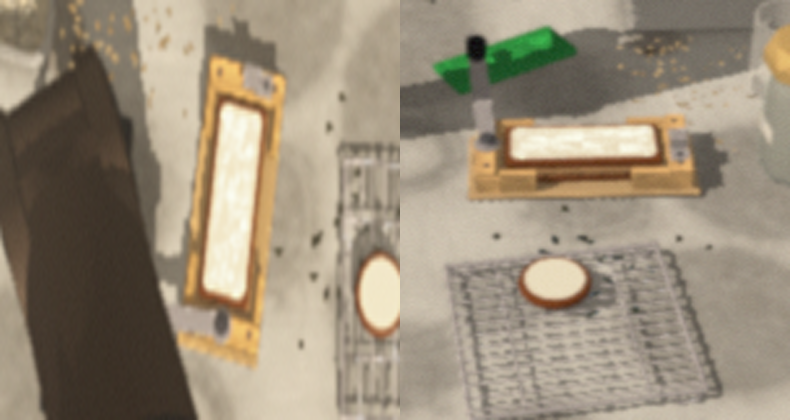

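Slab is centred and level on the board, icing up; the biscuit is untouched. The knob is where computed, so I descend round it.

>>> move_arm(
  series=[
    [0,0,-2,0,0,0],
    [0,0,-2,0,0,0],
    [0,0,-2,0,0,0],
    [0,0,-1.3,0,0,0],
    [0,0,-0.7,0,0,0],
    [0,0,0,0,0,0],
  ],
  grip=0.7,
)

```text
clock: 23.8
position: [0.5151, 0.0931, 0.0686]
ee_rot: [2.09, -2.344, -0.001]
force: [-0.8, -0.5, -0.3]
width: 0.698
```

>>> move_arm(
  series=[
    [0,0,0,0,0,0],
    [0,0,0,0,0,0],
    [0,0,0,0,0,0],
    [0,0,0,0,0,0],
    [0,0,0,0,0,0],
    [0,0,0,0,0,0],
    [0,0,0,0,0,0],
    [0,0,0,0,0,0],
  ],
  grip=0.1,
  force=10,
)

```text
clock: 24.6
position: [0.5156, 0.0932, 0.0693]
ee_rot: [-2.09, 2.345, -0.0]
force: [-0.7, 0.4, 1.6]
width: 0.234
```

Run:
```python
import numpy as np
from cell import monitor
s=monitor.observe(); print(s["position"],s["force"],s["width"],s["joints"])
pv=np.array([.590-.091*np.cos(.187),-.068+.091*np.sin(.187)]); d=s["position"][:2]-pv
a0=np.arctan2(d[1],d[0]); print(pv,"r",np.hypot(*d),"ang",a0+.187)
a=np.linspace(a0,-.187-.01,17); P=pv+.145*np.c_[np.cos(a),np.sin(a)]
P[0]=s["position"][:2]; print(np.diff(P,axis=0).round(4)*100, np.degrees(a[1]-a[0]))
```

```text
[0.5155987  0.09315145 0.0693425 ] [-0.65467131  0.43283134  1.61997904] 0.2344192408061934 [-0.11738251  0.50673013 -0.21944039  1.98951995  0.17259424  0.66269188
  2.5803379 ]
[ 0.50058646 -0.051082  ] r 0.14501260792834372 ang 1.6540868181969757
[[ 1.49 -0.24]
 [ 1.46 -0.39]
 [ 1.41 -0.54]
 [ 1.35 -0.68]
 [ 1.27 -0.82]
 [ 1.18 -0.94]
 [ 1.07 -1.06]
 [ 0.96 -1.17]
 [ 0.83 -1.26]
 [ 0.69 -1.34]
 [ 0.55 -1.4 ]
 [ 0.4  -1.45]
 [ 0.25 -1.49]
 [ 0.09 -1.5 ]
 [-0.06 -1.51]
 [-0.22 -1.49]] -5.959071964127534
```

>>> move_arm(
  series=[
    [1.49,-0.24,0,0,0,-5.96],
    [1.46,-0.39,0,0,0,-5.96],
    [1.41,-0.54,0,0,0,-5.96],
    [1.35,-0.68,0,0,0,-5.96],
    [0,0,0,0,0,0],
  ],
)

```text
clock: 25.1
position: [0.5743, 0.0737, 0.0693]
ee_rot: [-1.556, 2.728, -0.002]
force: [-1.3, 0.7, 4.4]
width: 0.237
```

>>> move_arm(
  series=[
    [1.27,-0.82,0,0,0,-5.96],
    [1.18,-0.94,0,0,0,-5.96],
    [1.07,-1.06,0,0,0,-5.96],
    [0.96,-1.17,0,0,0,-5.96],
    [0,0,0,0,0,0],
  ],
)

```text
clock: 25.6
position: [0.6183, 0.0336, 0.0694]
ee_rot: [-0.963, 2.989, -0.002]
force: [0.8, -0.0, 3.1]
width: 0.234
```

>>> move_arm(
  series=[
    [0.83,-1.26,0,0,0,-5.96],
    [0.69,-1.34,0,0,0,-5.96],
    [0.55,-1.4,0,0,0,-5.96],
    [0.4,-1.45,0,0,0,-5.96],
    [0,0,0,0,0,0],
  ],
)

```text
clock: 26.1
position: [0.6427, -0.0209, 0.0694]
ee_rot: [-0.326, 3.123, -0.001]
force: [4.0, 0.8, 0.0]
width: 0.233
```

>>> move_arm(
  series=[
    [0.25,-1.49,0,0,0,-5.96],
    [0.09,-1.5,0,0,0,-5.96],
    [-0.06,-1.51,0,0,0,-5.96],
    [-0.2,-1.4,0,0,0,-5.96],
    [0,0,0,0,0,0],
    [0,0,0,0,0,0],
    [0,0,0,0,0,0],
  ],
)

```text
clock: 26.8
position: [0.6437, -0.0777, 0.0695]
ee_rot: [0.316, 3.123, 0.001]
force: [4.9, -1.7, -0.4]
width: 0.23
```

Run:
```python
import numpy as np
from cell import monitor
s=monitor.observe(); print(s["position"],s["force"],s["ft_torque"],s["width"])
d=s["position"][:2]-[.50059,-.05108]; print(np.hypot(*d),np.arctan2(d[1],d[0])+.187)
```

```text
[ 0.64372401 -0.07772757  0.06948047] [ 4.8795142  -1.6957943  -0.44911309] [-0.2917281  -1.19917646 -0.0576737 ] 0.2301000453176716
0.14559340208065447 0.002935070109428589
```

>>> move_arm(
  series=[
    [-0.04,-0.2,0,0,0,0],
    [-0.04,-0.2,0,0,0,0],
    [0,0,0,0,0,0],
    [0,0,0,0,0,0],
  ],
)

```text
clock: 27.2
position: [0.6432, -0.0799, 0.0695]
ee_rot: [0.314, 3.123, 0.003]
force: [5.2, 3.1, -0.1]
width: 0.237
```

>>> move_arm(
  series=[
    [-0.04,-0.2,0,0,0,0],
    [-0.04,-0.2,0,0,0,0],
    [0,0,0,0,0,0],
    [0,0,0,0,0,0],
  ],
)

```text
clock: 27.6
position: [0.6432, -0.0802, 0.0695]
ee_rot: [0.31, 3.123, 0.009]
force: [8.3, 11.7, -1.5]
width: 0.236
```

The bar is against its stop: the force rises and the knob no longer moves. Relax, release, retreat and look.

>>> move_arm(
  series=[
    [0.06,0.4,0,0,0,0],
    [0,0,0,0,0,0],
  ],
)

```text
clock: 27.8
position: [0.6432, -0.0799, 0.0695]
ee_rot: [0.314, 3.123, 0.003]
force: [7.3, 3.3, -1.7]
width: 0.235
```

>>> move_arm(
  series=[
    [0,0,0,0,0,0],
    [0,0,0,0,0,0],
    [0,0,0,0,0,0],
    [0,0,0,0,0,0],
    [0,0,0,0,0,0],
  ],
  grip=0.6,
)

```text
clock: 28.3
position: [0.6416, -0.0828, 0.0691]
ee_rot: [-0.326, -3.124, 0.0]
force: [-0.4, 0.0, -0.5]
width: 0.586
```

>>> move_arm(
  series=[
    [0,0,1,0,0,0],
    [0,0,2,0,0,0],
    [0,0,3,0,0,0],
    [0,0,3,0,0,0],
    [0,0,3,0,0,0],
    [0,3,1,0,0,0],
    [0,4,1,0,0,0],
    [0,4,1,0,0,0],
  ],
)

```text
clock: 29.1
position: [0.6419, 0.0278, 0.2208]
ee_rot: [0.329, 3.123, 0.0]
force: [0.7, 0.1, -0.5]
width: 0.599
```

>>> move_arm(
  series=[
    [0,4,0,0,0,0],
    [0,4,0,0,0,0],
    [0,4,0,0,0,0],
    [0,4,0,0,0,0],
    [0,3,0,0,0,0],
    [0,0,0,0,0,0],
    [0,0,0,0,0,0],
  ],
)

```text
clock: 29.8
position: [0.6417, 0.2179, 0.2197]
ee_rot: [0.324, 3.125, -0.0]
force: [0.2, -0.7, 0.8]
width: 0.601
```

```bash
sed -i 's/,1.65\]/,0.0]/' look.py; python3 look.py l3
```

```text
[0.64170039 0.21787102 0.21965336] [ 3.23748012e-01  3.12465710e+00 -3.30101616e-04] 0.6009728854043391
loose_slab top 0.74 [278.4, 171.5, 27.6, 53.6] [ 0.5903 -0.0679 -0.184 ] 254.2
loose_slab side 0.94 [261.0, 232.8, 59.4, 22.0] [ 0.5903 -0.0681 -0.1894] 451.5
loose_slab side 0.41 [274.8, 254.2, 35.7, 0.4] [ 0.0287  2.806  -4.3953] 38.0
carrier top [ 0.5912 -0.0685 -0.19    0.1149] 55.5
carrier side [ 0.5898 -0.0651 -0.1824  0.0436] 390.1
```

View pics/l3.png

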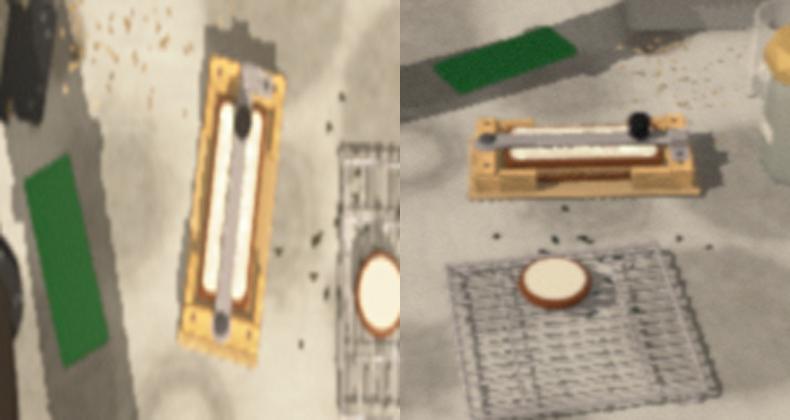

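Run:
```python
from fit import *
for c in("top","side"):
    im=imaging.get_image(c); m=outline_of(c,"hold_bar")[0]["mask"].astype(np.float32)
    pv=[.50059,-.05108]
    bar=lambda p:[box(-9,190,-9,9,40.5,45.5),cbox(18,18,45.5,73.5)[0]+[.145,0,0]]
    r=minimize(lambda q:((render(im,bar(0),[q[0],q[1],q[2]])-m)**2).sum(),pv+[-.187],method="Nelder-Mead",options=dict(initial_simplex=[pv+[-.187],[.505,-.051,-.187],[.5006,-.046,-.187],pv+[-.1]]))
    print(c,r.x, "angle",r.x[2]+.187,r.fun)
```

```text
top [ 0.50251998 -0.05089502 -0.19635194] angle -0.009351941541607706 65.15234375
side [ 0.50065672 -0.04992392 -0.19960692] angle -0.012606924210639942 1489.3828125
```

Both cameras put the bar at home (about -0.01 rad), in line with the force rise at the stop. Handing in.

```bash
python3 -c "
from cell import workorder
print(workorder.sign_off())"
```

```text
the job is handed in; nothing more can be done
None
```

The gingerbread is packed and the job is handed in, at about 30 s on the robot's clock. The sign-off gives no verdict, so the results below are my own last checks.

- **Board:** It lies flat on the packed slab. After release, the top camera put it within about 1 mm of the carrier's centre. On the first try it met resistance about 5 mm too high (25.6 N upward at the wrist, well under 120 N). I backed up, shifted about 1.5 mm and it went down freely.
- **Second slab:** It sits squarely on the board, icing up, placed under control without a drop. Both cameras put it within about 3 mm and 0.01 rad of the carrier's centre.
- **Hold-down bar:** I gripped the knob and swung the bar to its stop, where the force rose and the knob no longer moved. Fitting the bar itself gave about -0.01 rad from both cameras.
- **Round biscuit:** It looked unmoved in the last picture; I did not measure it. The arm stood clear, touching nothing.

Some checks disagreed or were weak:
- A fit of the whole carrier with the bar gave angles of 0.11 rad (top) and 0.04 rad (side). With the bar home it lies inside the carrier's outline, so I judged that fit unreliable.
- The side camera's bar fit had a large residual, so the top camera and the stop contact carry most of the weight for the bar.
- The side camera's fit of the placed board was poor because the arm partly hid it.

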